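Find the rocking well cover on the block heater and seat it

TASK

One of the five blue plug covers on the block heater is not pushed home, so its sample would dry out when the block heats. Press lightly on the edge of the covers with closed fingertips to find the one that rocks, then press that one down in its middle until it is fully seated and no longer rocks. Only press: lift nothing, do not force anything, and leave the things around the heater where they are.

Things in the scene. Friction and masses are not known exactly. Their poses are not given: they have to be found in the camera images.
- heater: White five-place dry-block heater, fixed, 346 mm wide (y) x 136 deep (x), sloping panel in front (-x), aluminium top plate 80 mm above the bench. Origin: centre of footprint on the bench, z up. On top, in one row along y, 66 mm apart, five like blue round plug covers, 60 mm across, 7 thick, each a mushroom on a collar 36 mm across, 7 high; a pale 24 mm disc marks the middle.
- place_1 (a point): Middle of the top face of the cover in the leftmost (+y) place as it stands when fully seated (94 mm above the bench). A seated cover does not tilt; its seal gives 0.1 mm per newton, 1.5 mm at most. The unseated one looks alike but stands 2.8 mm higher; which place it is in differs from start to start.
- place_2 (a point): Middle of the top face of the cover in the second from the left place as it stands when fully seated (94 mm above the bench). A seated cover does not tilt; its seal gives 0.1 mm per newton, 1.5 mm at most. The unseated one looks alike but stands 2.8 mm higher; which place it is in differs from start to start.
- place_3 (a point): Middle of the top face of the cover in the middle place as it stands when fully seated (94 mm above the bench). A seated cover does not tilt; its seal gives 0.1 mm per newton, 1.5 mm at most. The unseated one looks alike but stands 2.8 mm higher; which place it is in differs from start to start.
- place_4 (a point): Middle of the top face of the cover in the second from the right place as it stands when fully seated (94 mm above the bench). A seated cover does not tilt; its seal gives 0.1 mm per newton, 1.5 mm at most. The unseated one looks alike but stands 2.8 mm higher; which place it is in differs from start to start.
- place_5 (a point): Middle of the top face of the cover in the rightmost (-y) place as it stands when fully seated (94 mm above the bench). A seated cover does not tilt; its seal gives 0.1 mm per newton, 1.5 mm at most. The unseated one looks alike but stands 2.8 mm higher; which place it is in differs from start to start.
- cap_depth (a joint): How far the plug of the unseated cover, wherever it is, has gone into its well (m): 0 as found, perched on the mouth; 0.0028 home, shoulder on the collar. An O-ring push fit: pressed down within 6 mm of its middle it needs 8 to 15 N all the way, and it stays where it is left. Pressing its edge does not seat it, and once home a press on the edge does not bring it up.
- cap_rock_x (a joint): Tilt of that same unseated cover about the heater's x axis (rad): 0 level. While perched it rocks about its middle against a soft seal: 1 to 2 N on its edge, 20 to 25 mm out, tips it to about 0.16 rad, where its shoulder (34 mm across) meets the collar and the pressed edge is about 4 mm lower; let go, it levels itself. Once seated it no longer tilts.
- cap_rock_y (a joint): Tilt of that same unseated cover about the heater's y axis (rad): 0 level. While perched it rocks about its middle against a soft seal: 1 to 2 N on its edge, 20 to 25 mm out, tips it to about 0.16 rad, where its shoulder (34 mm across) meets the collar and the pressed edge is about 4 mm lower; let go, it levels itself. Once seated it no longer tilts.
- timer: Bystander: white bench timer, 58 x 62 x 20 mm, at the left front. Origin: centre of its underside.
- petri_dish: Bystander: small clear dish of brown soil, 57 mm across, 12 mm high, on the left. Origin: centre of its underside.
- digest_jar_1: Bystander: clear jar with blue screw cap, 66 mm across, 89 mm high, standing behind the heater. Origin: centre of its underside.
- digest_jar_0: Bystander: clear jar with yellow screw cap, 62 mm across, 72 mm high, standing behind the heater. Origin: centre of its underside.
- tweezers: Bystander: steel tweezers, 131 mm long, 9 mm high, lying behind the heater. Origin: centre of its underside.
- sample_0: Bystander: small white screw-cap jar with a green band, 41 mm across, 74 mm high, on the right behind the heater. Origin: centre of its underside.
- sample_1: Bystander: small white screw-cap jar with a green band, 41 mm across, 74 mm high, on the right behind the heater. Origin: centre of its underside.
- beaker_50: Bystander: small glass beaker, 50 mm across, 60 mm high, at the back left. Origin: centre of its underside.

How it is judged (in metres and radians):
On the way, in this order (a step that is already met when the one before it is completed fails the run):
1. the unseated cover is found: a press on its edge rocks it ((value of joint any of cap_rock_x, cap_rock_y above 0.08 rad or value of joint any of cap_rock_x, cap_rock_y below -0.08 rad) and value of joint cap_depth below 0.0012 m), for 0.1 s.
2. that cover is pressed home (value of joint cap_depth above 0.0022 m and value of joint cap_rock_x between -0.06 and 0.06 rad and value of joint cap_rock_y between -0.06 and 0.06 rad), for 0.2 s.
At the end, for the whole second after the job is handed in: The cover that rocked is home (more than 2.2 mm of its 2.8 mm travel), level within 0.06 rad and still; every bystander is upright within 20 mm of where it stood (all of step 2 and velocity of joint cap_depth between -0.01 and 0.01 m/s and distance of each of timer, petri_dish, digest_jar_1, digest_jar_0, tweezers, sample_0, sample_1, beaker_50 from where it was at the start of the episode below 0.02 m and angle between each of timer, petri_dish, digest_jar_1, digest_jar_0, tweezers, sample_0, sample_1, beaker_50's own z axis and vertical below 0.2 rad); the robot touches nothing.
It fails at once if a bystander is pushed away or lifted (moved more than 20 mm) (distance of any of timer, petri_dish, digest_jar_1, digest_jar_0, tweezers, sample_0, sample_1, beaker_50 from where it was at the start of the episode above 0.02 m).
It fails at once if the loose cover is pulled up out of its well (more than 2 mm) (value of joint cap_depth below -0.002 m).
It fails at once if something is forced: the fingers press with more than 60 N (contact force between the fingers and anything else above 60 N).
It also fails if it takes over 48 s, if anything falls off the work surface, if the arm or the gripper's body presses on something with over 40 N, if the wrist force passes 120 N, or if a joint passes its speed limit or range.

ROBOT

A 6-joint arm with a two-finger parallel gripper is mounted at the origin on a cart in front of the work surface, level with it; the furniture and walls round the work are solid. World frame = base frame: x ahead of the robot, y to its left, z up, the work surface at z = 0. Lengths are in mm, angles in rad, forces in N, time in s.
With the tool pointing down it reaches from about 300 to 775 mm from the base axis. Payload 14.6 kg.
Tool frame: the origin (TCP) lies midway between the tips of the shut fingers; the grasp point (between the pads) lies behind it (manip.grip_depth is the z of the grasp point in the tool frame, in mm); z points along the fingers, y is the line along which they close (so a half turn about z gives the same grasp; the last joint's range is limited). The gripper opens to 94 mm and grips with 3 to 60 N. Pads are 16 mm wide; open, the fingers measure 119 mm over their backs; the gripper's body (75 mm by 177 mm) begins 78 mm behind the grasp point.
Start: joints at [1.092, 0.3, 1.521, -0, 1.321, -0.067], TCP at [220.139, 504.012, 165.946] pointing down, gripper open.
Joint ranges: [-3.03, 3.03], [-0.79, 2.21], [0.23, 2.52], [-1.04, 4.18], [0, 3.07], [-2.55, 2.55]. Speed limits (rad/s): [2.22, 2.22, 2.57, 3.14, 3.14, 3.14].

INTERFACE

Orientations are given as [roll, pitch, yaw] about the fixed x, y, z axes, in that order (R = Rz(yaw) Ry(pitch) Rx(roll)).
In Python, from cell import manip gives the robot as it stands.
- The arm moves only by the shell command python3 nudge.py [OPENING] [FORCE], which reads ROWS from standard input. ROWS is one flat JSON list of numbers that holds 1 to 5 rows one after another, with no inner brackets; each row has 6 numbers: dx, dy, dz in fractions of the full range, 1 being 400 mm, then a rotation vector rx, ry, rz in a scale on which 1.0 is 2 pi rad; each row is the pose to reach, as a shift and turn from the pose commanded when the command began, along the tool's axes at that moment; what a row does not reach only later rows make up. A row lasts 1/10 s, in which the tool goes at most 50 mm and 0.15 rad, less where a joint would pass 70% of its speed; a pose out of reach is approached as far as the arm can. OPENING is the finger opening in mm, set as the command begins (- or left out keeps the last). The fingers move at their own pace and stop on an object; FORCE is the grip in N (left out, the last holds). Time passes only in rows, so rows that do not move let the fingers close. It prints the time, the measured TCP pose, the force, the opening and the grip force at its end. A shift or turn number past 1, either way, is cut back to 1. Input that does not fit is refused with a message, and nothing moves.
- manip.read_state(): the state, without advancing time (a new reading comes with each control period).
- manip.camera(name): name is "side" or "top"; returns (picture, depth): 420x560x3 uint8, red, green, blue; 420x560 float32, mm along the optical axis (not along the pixel's ray), 0 where there is no reading.
- manip.camera_info(name): a dict with "K" (3x3 intrinsics, pixels), "rvec" (rotation vector, rad) and "tvec" (3), from world to camera coordinates, as OpenCV has them. Camera axes: x right, y down, z forward; pixel columns grow to the right and rows downward; lengths in mm; the calibration is good to about 2 mm. A picture is of the moment at which its call begins. camera_info takes no time and is no camera call.
- manip.sign_off(): hands the job in; it is judged then, once.
The state is a dict: "clock": time; "joints": joint angles; "qd": joint speeds; "effort": joint torques, N m; "eef_pos": TCP position; "eef_rot": TCP orientation; "wrist_force": force on the tool from outside, world axes, zero at the start; "moment": the same for the moment, N m; "finger_gap": finger opening in mm; "finger_force": force on a finger pad.
Only numpy, scipy, OpenCV 4.12 (cv2) and the standard library are available. Lean on these libraries where they do the work, as an engineer would, in place of code of your own. Each camera call takes 0.05 s, during which the arm holds its last target. There are 200 camera calls.

## Working session

There is one attempt and no reset: what is moved stays moved. The work goes in short steps, Python scripts to look and compute and a shell command to move; the robot and the scene stay as the last step left them, time stands still between calls to the robot, and variables do not carry over. Pictures are saved under pics/ and viewed, at most 10 in all, crops included, and the job is handed in when it is done.

```bash
ls; mkdir -p pics
python3 - <<'E'
from cell import manip
import cv2,numpy as np
for n in("top","side"):
    p,d=manip.camera(n); cv2.imwrite(f"pics/{n}0.png",p[:,:,::-1]); np.savez(f"{n}0.npz",p=p,d=d)
    i=manip.camera_info(n); print(n,i)
s=manip.read_state();print(s)
E
```

```text
cell.py
nudge.py
pics
top {'K': array([[516.26901545,   0.        , 276.79089735],
       [  0.        , 516.26901545, 200.52661076],
       [  0.        ,   0.        ,   1.        ]]), 'rvec': array([ 2.18925126, -2.15697795,  0.07696032]), 'tvec': array([ -14.229057  ,  541.92687071, 1181.13012942])}
side {'K': array([[390.64129703,   0.        , 282.57921748],
       [  0.        , 390.64129703, 211.013788  ],
       [  0.        ,   0.        ,   1.        ]]), 'rvec': array([ 2.47700593,  1.00555674, -0.26962766]), 'tvec': array([-370.28790266, -298.90781396, 1284.52413359])}
{'clock': 0.1, 'joints': array([ 1.09237631e+00,  3.00435885e-01,  1.52150126e+00, -2.41532427e-05,
        1.32072686e+00, -6.66054617e-02]), 'qd': array([-2.18254882e-04,  3.78224695e-04, -4.06297359e-04, -1.83753189e-04,
       -3.51384651e-03,  1.86386331e-05]), 'effort': array([ 6.65249881e-04, -5.32644331e+01, -3.53281903e+01,  7.09518045e-02,
        2.34580290e-02, -9.16259683e-05]), 'eef_pos': array([220.03343839, 503.76430348, 165.43944314]), 'eef_rot': array([-3.14052212e+00, -4.79612471e-05,  2.72978407e+00]), 'wrist_force': array([ 0.15249472,  0.10477016, -0.67971471]), 'moment': array([ 0.00708399, -0.01671459,  0.01295863]), 'finger_force': 0.0, 'finger_gap': 93.97952890658335}
```

View pics/top0.png

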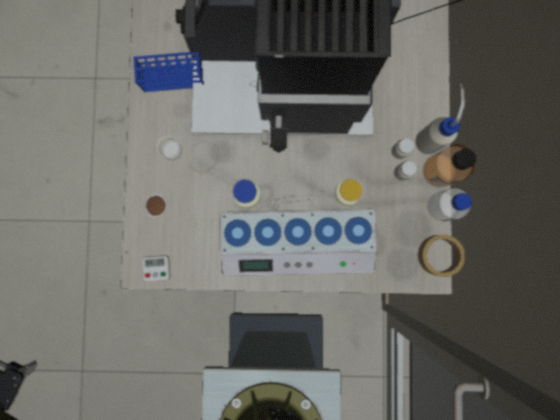

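View pics/side0.png

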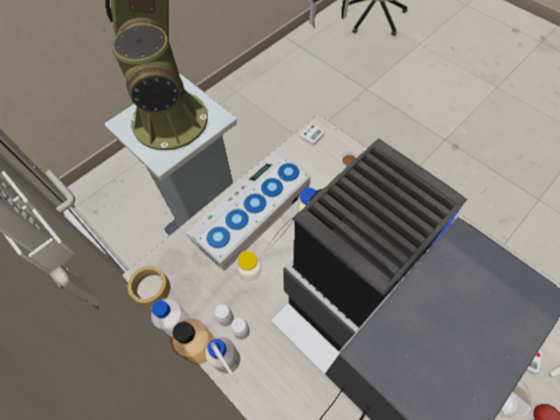

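The top view shows the five covers at about row 231, columns 237 to 358 (left is +y). Two jars stand behind the heater at (246,192) and (349,190), and the timer is at (155,267). The side view shows the covers running from (218,237) to (289,172).

```bash
cat > h.py <<'E'
import cv2,numpy as np
from cell import manip
def covers(n,p):
    h=cv2.cvtColor(p,cv2.COLOR_RGB2HSV)
    m=cv2.inRange(h,(95,110,60),(120,255,255))
    cs,_=cv2.findContours(m,cv2.RETR_EXTERNAL,cv2.CHAIN_APPROX_NONE)
    out=[]
    for c in cs:
        if len(c)<20: continue
        e=cv2.fitEllipse(c); out.append((e[0],e[1],cv2.contourArea(c)))
    return out
def ray(n,uv,z):
    i=manip.camera_info(n);R,_=cv2.Rodrigues(i["rvec"]);o=-R.T@i["tvec"]
    d=R.T@np.linalg.inv(i["K"])@[uv[0],uv[1],1]
    return o+d*(z-o[2])/d[2]
E
python3 - <<'E'
from h import *
for n in("top","side"):
    q=np.load(f"{n}0.npz")
    for c,a,A in covers(n,q["p"]):
        if 200<A<900: print(n,np.round(c,1),np.round(a,1),A,ray(n,c,93).round(1),q["d"][int(c[1]),int(c[0])])
E
```

```text
top [267.3 232. ] [24.2 24.5] 464.0 [467.   12.6  93. ] 1129.5414
top [237.2 232.7] [24.1 24.7] 466.0 [464.5  78.3  93. ] 1128.8156
top [297.5 231.3] [24.1 24.8] 467.5 [469.5 -53.3  93. ] 1125.3104
top [357.9 230.1] [24.3 24.8] 471.5 [ 474.2 -185.    93. ] 1125.9875
top [327.9 230.7] [24.3 24.8] 472.5 [ 471.7 -119.5   93. ] 1122.6361
top [462.1 201.3] [15.3 18.1] 214.5 [ 540.3 -412.    93. ] 1068.7672
top [244.3 190.7] [20.9 21.3] 347.0 [556.8  64.7  93. ] 1135.9927
top [448.9 126.2] [16.1 18.2] 203.0 [ 706.7 -385.4   93. ] 1056.3428
side [160.2 308.6] [15.9 17.9] 220.0 [ 515.9 -397.5   93. ] 834.63824
side [217.9 236.8] [19.4 21.8] 331.0 [ 474.7 -186.4   93. ] 978.7122
side [236.5 219. ] [18.4 21.4] 309.0 [ 471.2 -119.9   93. ] 999.8234
side [254.5 202.9] [17.8 20.8] 289.5 [470.  -54.9  93. ] 1025.9475
side [271.7 187. ] [16.6 20. ] 259.5 [467.8  10.9  93. ] 1045.8735
side [288.  171.7] [16.1 19.8] 248.0 [465.1  76.8  93. ] 1070.3167
```

```bash
cat >> h.py <<'E'
P=np.array([[464.8,77.6],[467,11.8],[469.7,-54.1],[471.5,-119.7],[474.4,-185.7]])
AX=np.array([np.cos(.037),np.sin(.037)]) # heater x
def to(t,verb=1):
    from scipy.spatial.transform import Rotation as Ro
    s=manip.read_state();R=Ro.from_euler('xyz',s['eef_rot']).as_matrix()
    print('t',s['clock'],'at',s['eef_pos'].round(1),'rot',s['eef_rot'].round(3),'tool d',(R.T@(np.array(t)-s['eef_pos'])).round(1),'F',s['wrist_force'].round(1))
E
python3 - <<'E'
from h import *
print(np.diff(P,axis=0))
for n in("top","side"):
    q=np.load(f"{n}0.npz");i=manip.camera_info(n);R,_=cv2.Rodrigues(i["rvec"]);k=np.linalg.inv(i["K"])
    for p in P:
        uv=cv2.projectPoints(np.array([[*p,94.]]),i["rvec"],i["tvec"],i["K"],None)[0].ravel()
        z=[]
        for v in range(int(uv[1])-8,int(uv[1])+9):
            for u in range(int(uv[0])-8,int(uv[0])+9):
                if np.hypot(u-uv[0],v-uv[1])<8 and q["d"][v,u]>0: z.append((R.T@(k@[u,v,1]*q["d"][v,u]-i["tvec"]))[2])
        print(n,uv.round(1),np.median(z).round(2),(np.std(z)/len(z)**.5).round(2))
to([*(P[0]-24*AX),120])
print(manip.grip_depth)
E
```

```text
[[  2.2 -65.8]
 [  2.7 -65.9]
 [  1.8 -65.6]
 [  2.9 -66. ]]
top [237.5 232.5] 93.64 0.15
top [267.6 232. ] 93.7 0.14
top [297.9 231.2] 93.53 0.15
top [328.  230.8] 96.45 0.14
top [358.3 229.9] 93.4 0.15
side [288.1 171.3] 93.81 0.11
side [271.7 186.4] 93.77 0.11
side [254.6 202.4] 94.03 0.11
side [236.6 218.8] 96.87 0.12
side [217.9 236.4] 94.05 0.11
t 0.1 at [220.  503.8 165.4] rot [-3.141 -0.     2.73 ] tool d [-373.3 -302.9   45.7] F [ 0.2  0.1 -0.7]
-18.8
```

The depth over both views puts place 4 about 2.8 mm higher than the other four, so I probe its edge first.

The rows are not in the units I measure in: shifts go in shares of 400 mm and turns go in shares of 2 pi rad. I convert before sending: -170 mm is -0.425, -160 mm is -0.4, -0.449 rad is -0.0715.

```bash
echo '[-0.08, -0.085, 0, 0, 0, -0.0143, -0.16, -0.17, 0, 0, 0, -0.0286, -0.24, -0.255, 0, 0, 0, -0.043, -0.32, -0.34, 0, 0, 0, -0.0573, -0.4, -0.425, 0, 0, 0, -0.0715]' | python3 nudge.py 0 10
python3 - <<'E'
from h import *
to([*(P[3]-24*AX),125])
E
```

```text
clock: 0.6
eef_pos: [298.8, 282.4, 165.8]
eef_rot: [-3.141, -0.0, -3.1]
wrist_force: [1.3, 0.1, 0.8]
finger_gap: 57.9
finger_force: 0.0
t 0.6 at [298.8 282.4 165.8] rot [-3.141 -0.    -3.1  ] tool d [-132.  -408.8   40.8] F [1.3 0.1 0.8]
```

Converted, -225 mm is -0.5625, -180 mm is -0.45.

```bash
echo '[-0.035, -0.1125, 0, 0, 0, 0, -0.07, -0.225, 0, 0, 0, 0, -0.105, -0.3375, 0, 0, 0, 0, -0.14, -0.45, 0, 0, 0, 0, -0.175, -0.5625, 0, 0, 0, 0]' | python3 nudge.py
echo '[-0.035, -0.1, 0.02, 0, 0, 0, -0.07, -0.2, 0.04, 0, 0, 0, -0.105, -0.3, 0.06, 0, 0, 0, -0.13, -0.375, 0.075, 0, 0, 0, -0.13, -0.375, 0.075, 0, 0, 0]' | python3 nudge.py
python3 - <<'E'
from h import *
to([*(P[3]-24*AX),105])
E
```

```text
clock: 1.1
eef_pos: [377.1, 60.0, 166.0]
eef_rot: [3.142, 0.0, -3.104]
wrist_force: [0.9, -0.3, -0.8]
finger_gap: 17.4
finger_force: 0.0
clock: 1.6
eef_pos: [434.7, -88.6, 134.8]
eef_rot: [3.141, -0.002, -3.108]
wrist_force: [-0.6, 1.4, -0.3]
finger_gap: 0.6
finger_force: 0.0
t 1.6 at [434.7 -88.6 134.8] rot [ 3.141e+00 -2.000e-03 -3.108e+00] tool d [-11.8 -32.4  29.7] F [-0.6  1.4 -0.3]
```

Converted, -31 mm is -0.0775, 29 mm is 0.0725.

```bash
echo '[-0.0125, -0.0375, 0.025, 0, 0, 0, -0.0275, -0.0775, 0.05, 0, 0, 0, -0.0275, -0.0775, 0.0725, 0, 0, 0, -0.0275, -0.0775, 0.0725, 0, 0, 0, -0.0275, -0.0775, 0.0725, 0, 0, 0]' | python3 nudge.py
python3 - <<'E'
from h import *
manip.read_state()
to([*(P[3]-24*AX),97])
p,d=manip.camera("side"); cv2.imwrite("pics/s1.png",cv2.resize(p[150:300,150:350],(800,600))[:,:,::-1])
E
```

```text
clock: 2.1
eef_pos: [446.5, -115.8, 107.1]
eef_rot: [3.141, -0.0, -3.104]
wrist_force: [-1.0, -0.8, 0.9]
finger_gap: 0.5
finger_force: 0.0
t 2.1 at [ 446.5 -115.8  107.1] rot [ 3.141 -0.    -3.104] tool d [-0.9 -4.9 10.1] F [-1.  -0.8  0.9]
```

View pics/s1.png

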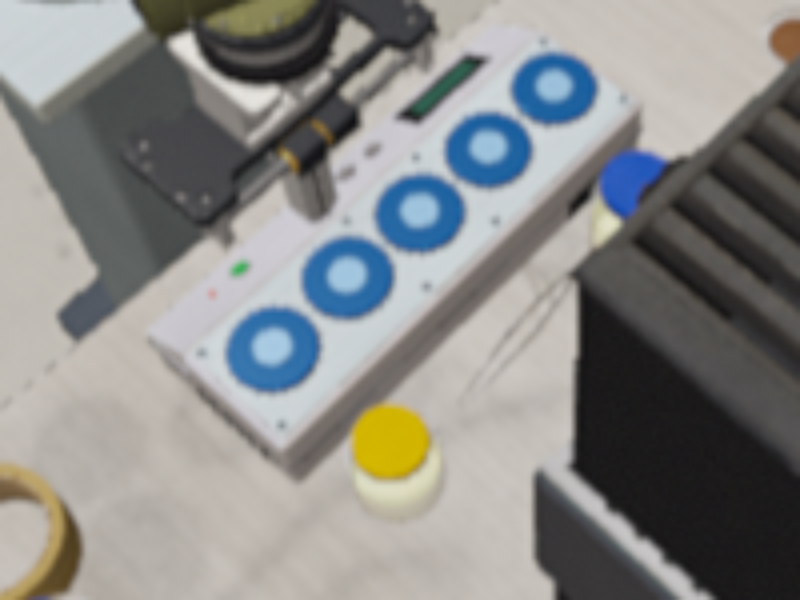

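The tip shows at crop (318,215), in front of the fourth cover, whose centre is at (348,275). I check where that puts it, then finish the lateral move.

```bash
python3 - <<'E'
from h import *
print(ray("side",(229.5,203.5),107))
E
echo '[-0.0025, -0.0125, 0.01, 0, 0, 0, -0.0025, -0.0125, 0.02, 0, 0, 0, -0.0025, -0.0125, 0.02, 0, 0, 0]' | python3 nudge.py
echo '[0, 0, 0.0025, 0, 0, 0, 0, 0, 0.005, 0, 0, 0, 0, 0, 0.0075, 0, 0, 0, 0, 0, 0.0075, 0, 0, 0]' | python3 nudge.py
```

```text
[ 431.38245996 -105.82133008  107.        ]
clock: 2.45
eef_pos: [447.6, -121.4, 98.4]
eef_rot: [3.141, -0.001, -3.105]
wrist_force: [-0.3, -0.8, -0.7]
finger_gap: 0.5
finger_force: 0.0
clock: 2.85
eef_pos: [447.9, -121.5, 95.9]
eef_rot: [3.142, -0.0, -3.104]
wrist_force: [0.7, -0.4, 1.2]
finger_gap: 0.4
finger_force: 0.0
```

Run:
```python
from h import *
p,d=manip.camera("side"); c=cv2.resize(p[180:255,190:290],(800,600),interpolation=cv2.INTER_CUBIC)
i=manip.camera_info("side");e=manip.read_state()["eef_pos"]
for q in (e,[*P[3],96.8]):
    uv=cv2.projectPoints(np.array([q]).astype(float),i["rvec"],i["tvec"],i["K"],None)[0].ravel();print(uv)
    cv2.circle(c,tuple(int(x) for x in (uv-[190,180])*8),5,(255,0,0),2)
cv2.imwrite("pics/s2.png",c[:,:,::-1])
```

```text
[229.81382398 213.30677402]
[236.47213631 218.34253776]
```

View pics/s2.png

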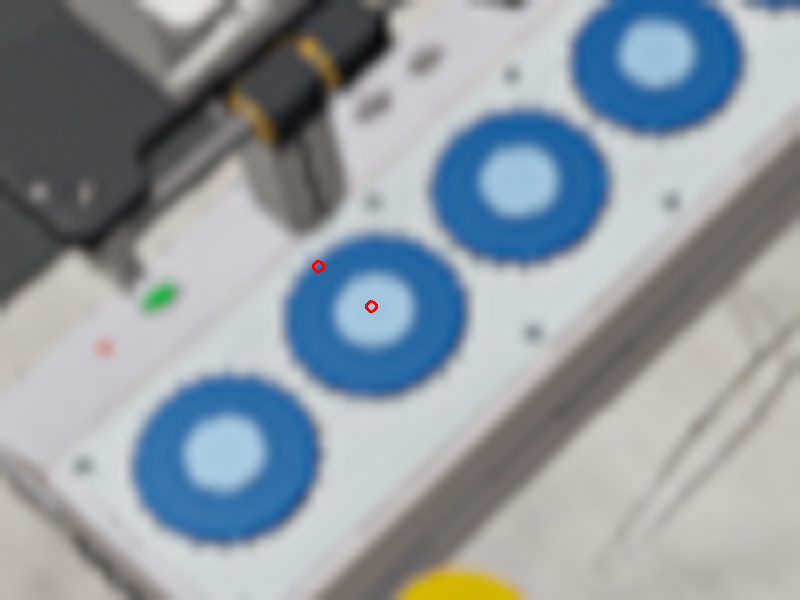

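The tip shows about 5 camera pixels short of where the reported TCP projects. I check it with depth.

Run:
```python
from h import *
p,d=manip.camera("side");p2,dt=manip.camera("top")
i=manip.camera_info("side");R,_=cv2.Rodrigues(i["rvec"]);k=np.linalg.inv(i["K"])
for u,v in [(224,203),(225,204),(226,205),(227,206),(227,207),(228,207),(229,205),(230,204),(228,208),(228,209),(228,210)]:
    print(u,v,p[v,u],(R.T@(k@[u,v,1]*d[v,u]-i["tvec"])).round(1))
cv2.imwrite("pics/t3.png",cv2.resize(p2[160:310,200:400],(800,600))[:,:,::-1])
```

```text
224 203 [129 125 120] [ 458.9 -135.2  180.4]
225 204 [114 111 105] [ 457.2 -132.4  170. ]
226 205 [108 103 100] [ 459.2 -131.7  166.7]
227 206 [105 100  96] [ 459.4 -129.9  159.6]
227 207 [103  98  94] [ 459.4 -130.6  155.7]
228 207 [101  96  92] [ 458.6 -127.5  150.6]
229 205 [74 70 68] [ 456.9 -122.5  151.9]
230 204 [93 88 86] [ 457.9 -119.7  154.6]
228 208 [113 111 108] [ 458.3 -128.1  145.9]
228 209 [159 161 161] [ 458.1 -128.7  141.4]
228 210 [190 195 197] [ 427.  -112.8   75.6]
```

View pics/t3.png

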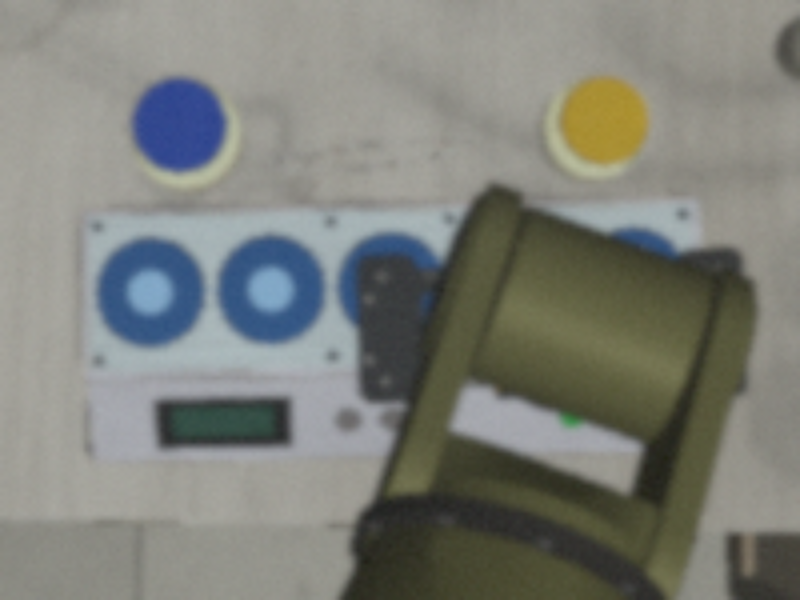

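The depth puts the visible fingertip well above the reported TCP, near z 141. Descending slowly with force checks will settle it.

Converted, 2 mm is 0.005, 1 mm is 0.0025.

```bash
echo '[0, 0, 0.0025, 0, 0, 0, 0, 0, 0.005, 0, 0, 0, 0, 0, 0.005, 0, 0, 0, 0, 0, 0.005, 0, 0, 0, 0, 0, 0.005, 0, 0, 0]' | python3 nudge.py
python3 - <<'E'
from h import *
F=[]
for j in range(4):
    p,d=manip.camera("side");F.append(manip.read_state()["wrist_force"][2])
print(np.round(F,2),ray("top",(338,241),240))
i=manip.camera_info("side");R,_=cv2.Rodrigues(i["rvec"]);k=np.linalg.inv(i["K"])
for v in range(203,226,2):
    print(v,[(u,*(R.T@(k@[u,v,1]*d[v,u]-i["tvec"])).round(0).astype(int)) for u in (225,228,231,234,237)])
E
```

```text
clock: 3.5
eef_pos: [447.9, -121.5, 94.0]
eef_rot: [-3.142, -0.0, -3.104]
wrist_force: [-0.6, -0.9, 0.4]
finger_gap: 0.6
finger_force: 0.0
[ 0.01 -0.1   0.3   0.55] [ 448.77809138 -126.04356576  240.        ]
203 [(225, np.int64(459), np.int64(-133), np.int64(178)), (228, np.int64(458), np.int64(-124), np.int64(166)), (231, np.int64(459), np.int64(-117), np.int64(158)), (234, np.int64(423), np.int64(-87), np.int64(76)), (237, np.int64(431), np.int64(-83), np.int64(80))]
205 [(225, np.int64(461), np.int64(-135), np.int64(173)), (228, np.int64(460), np.int64(-127), np.int64(162)), (231, np.int64(459), np.int64(-118), np.int64(150)), (234, np.int64(429), np.int64(-92), np.int64(79)), (237, np.int64(435), np.int64(-87), np.int64(80))]
207 [(225, np.int64(458), np.int64(-135), np.int64(160)), (228, np.int64(458), np.int64(-127), np.int64(149)), (231, np.int64(458), np.int64(-119), np.int64(139)), (234, np.int64(433), np.int64(-96), np.int64(78)), (237, np.int64(439), np.int64(-91), np.int64(79))]
209 [(225, np.int64(455), np.int64(-135), np.int64(146)), (228, np.int64(459), np.int64(-129)
[... 1594 characters left out ...]
np.int64(95)), (231, np.int64(466), np.int64(-134), np.int64(95)), (234, np.int64(473), np.int64(-129), np.int64(97)), (237, np.int64(479), np.int64(-124), np.int64(99))]
223 [(225, np.int64(459), np.int64(-148), np.int64(94)), (228, np.int64(466), np.int64(-144), np.int64(97)), (231, np.int64(471), np.int64(-138), np.int64(95)), (234, np.int64(476), np.int64(-132), np.int64(94)), (237, np.int64(483), np.int64(-128), np.int64(99))]
225 [(225, np.int64(456), np.int64(-149), np.int64(80)), (228, np.int64(470), np.int64(-148), np.int64(97)), (231, np.int64(474), np.int64(-142), np.int64(94)), (234, np.int64(479), np.int64(-136), np.int64(92)), (237, np.int64(486), np.int64(-131), np.int64(96))]
```

Converted, 8 mm is 0.02, 6 mm is 0.015.

```bash
echo '[0, 0, 0.005, 0, 0, 0, 0, 0, 0.01, 0, 0, 0, 0, 0, 0.015, 0, 0, 0, 0, 0, 0.02, 0, 0, 0, 0, 0, 0.02, 0, 0, 0]' | python3 nudge.py
cat >> h.py <<'E'
def tip(lo=102,show=None):
    p,d=manip.camera("side");i=manip.camera_info("side");R,_=cv2.Rodrigues(i["rvec"]);k=np.linalg.inv(i["K"])
    v,u=np.mgrid[195:225,215:250]
    X=(np.stack([u,v,1+0*u],-1)@k.T*d[195:225,215:250,None]-i["tvec"])@R
    m=(X[...,2]>lo)&(X[...,2]<170)&(abs(X[...,0]-460)<40)&(abs(X[...,1]+120)<30)
    Q=X[m];V=v[m];o=np.argsort(Q[:,2])[:8]
    print('lowest',[(*q,) for q in Q[o].round(0).astype(int).tolist()]);
    b=Q[Q[:,2]<Q[o,2].mean()+15];print('x',b[:,0].min().round(1),b[:,0].max().round(1),'y',b[:,1].min().round(1),b[:,1].max().round(1))
    if show: cv2.imwrite(show,cv2.resize(p[180:255,190:290],(800,600),interpolation=cv2.INTER_CUBIC)[:,:,::-1])
E
python3 - <<'E'
from h import *
tip(); to([*P[3],97])
E
```

```text
clock: 4.2
eef_pos: [447.8, -121.5, 85.6]
eef_rot: [3.141, -0.0, -3.104]
wrist_force: [0.2, -0.8, -0.7]
finger_gap: 0.4
finger_force: 0.0
lowest [(457, -117, 125), (459, -125, 127), (456, -116, 127), (457, -120, 129), (458, -128, 130), (456, -122, 131), (459, -124, 131), (458, -130, 132)]
x 442.0 459.9 y -135.5 -111.9
t 4.25 at [ 447.8 -121.5   85.8] rot [ 3.142 -0.    -3.104] tool d [-23.7   1.  -11.2] F [-0.2 -0.7 -0.4]
```

```bash
echo '[0, 0, 0.0075, 0, 0, 0, 0, 0, 0.015, 0, 0, 0, 0, 0, 0.0225, 0, 0, 0, 0, 0, 0.03, 0, 0, 0, 0, 0, 0.03, 0, 0, 0]' | python3 nudge.py
python3 - <<'E'
from h import *
tip(show="pics/s4.png"); to([*P[3],97])
E
```

```text
clock: 4.75
eef_pos: [447.7, -121.5, 73.5]
eef_rot: [3.141, -0.001, -3.104]
wrist_force: [-0.7, -1.2, 0.5]
finger_gap: 0.3
finger_force: 0.0
lowest [(460, -134, 103), (456, -129, 113), (458, -120, 114), (457, -122, 116), (457, -119, 117), (458, -126, 117), (456, -121, 119), (458, -116, 120)]
x 443.6 460.1 y -135.2 -109.9
t 4.8 at [ 447.8 -121.5   73.7] rot [ 3.141 -0.    -3.104] tool d [-23.7   0.9 -23.3] F [-0.1 -0.7 -1.1]
```

View pics/s4.png

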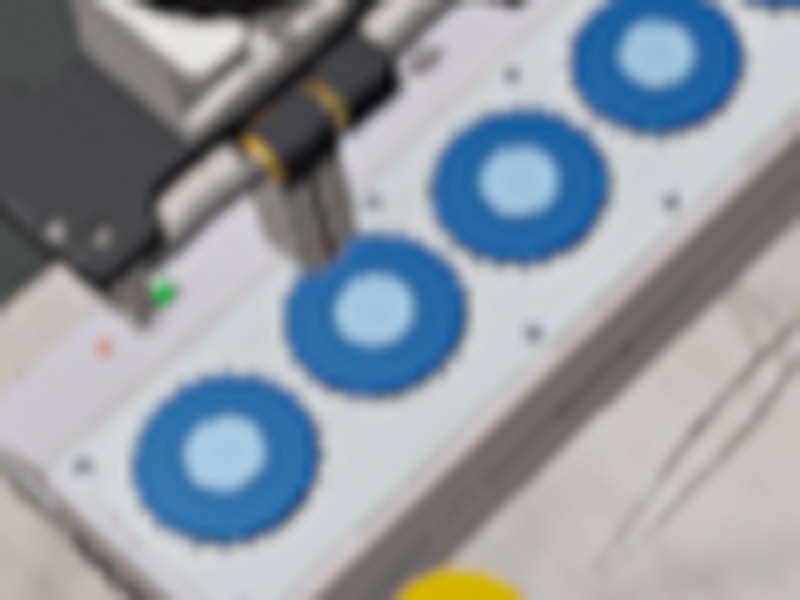

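The fingertips now show at (322,268), above the front edge of cover 4, about 15 mm up. The reported z therefore reads about 39 mm below the real tip, while xy agrees. I continue down gently.

Converted, 9 mm is 0.0225, 6 mm is 0.015.

```bash
echo '[0, 0.0025, 0.0075, 0, 0, 0, 0, 0.0025, 0.015, 0, 0, 0, 0, 0.0025, 0.0225, 0, 0, 0, 0, 0.0025, 0.0225, 0, 0, 0, 0, 0.0025, 0.0225, 0, 0, 0]' | python3 nudge.py
echo '[0, 0, 0.0025, 0, 0, 0, 0, 0, 0.005, 0, 0, 0, 0, 0, 0.0075, 0, 0, 0, 0, 0, 0.0075, 0, 0, 0, 0, 0, 0.0075, 0, 0, 0]' | python3 nudge.py
python3 - <<'E'
from h import *
tip(99); to([*P[3],97])
E
```

```text
clock: 5.3
eef_pos: [447.8, -120.5, 64.9]
eef_rot: [3.142, -0.0, -3.104]
wrist_force: [-0.3, -0.4, 0.2]
finger_gap: 0.3
finger_force: 0.0
clock: 5.8
eef_pos: [447.9, -120.5, 62.0]
eef_rot: [3.142, -0.0, -3.104]
wrist_force: [-0.3, 0.1, 0.2]
finger_gap: 0.3
finger_force: 0.0
lowest [(473, -122, 99), (472, -111, 99), (459, -148, 99), (476, -115, 99), (493, -123, 99), (477, -126, 99), (471, -121, 99), (465, -139, 99)]
x 451.3 492.8 y -147.7 -95.1
t 5.85 at [ 447.9 -120.6   62. ] rot [-3.142 -0.    -3.104] tool d [-23.6  -0.  -35. ] F [-0.1 -0.3 -0. ]
```

Converted, 1.5 mm is 0.0038, 1 mm is 0.0025.

```bash
for k in 1 2; do echo '[0, 0, 0.0013, 0, 0, 0, 0, 0, 0.0025, 0, 0, 0, 0, 0, 0.0038, 0, 0, 0, 0, 0, 0.0038, 0, 0, 0, 0, 0, 0.0038, 0, 0, 0]' | python3 nudge.py | grep -E "pos|wrist"; done
python3 - <<'E'
from h import *
F=[]
for j in range(4): manip.camera("top");F.append(manip.read_state()["wrist_force"][2])
print(np.round(F,2)); tip(show="pics/s5.png")
E
```

```text
eef_pos: [447.8, -120.5, 60.4]
wrist_force: [0.2, 0.0, -0.3]
eef_pos: [447.9, -120.5, 58.9]
wrist_force: [-0.4, -1.0, 0.3]
[0.97 0.22 0.29 0.01]
lowest [(458, -115, 103), (459, -129, 105), (457, -110, 105), (458, -118, 105), (459, -125, 106), (459, -115, 108), (458, -124, 108), (457, -113, 109)]
x 443.2 459.4 y -134.2 -109.2
```

View pics/s5.png

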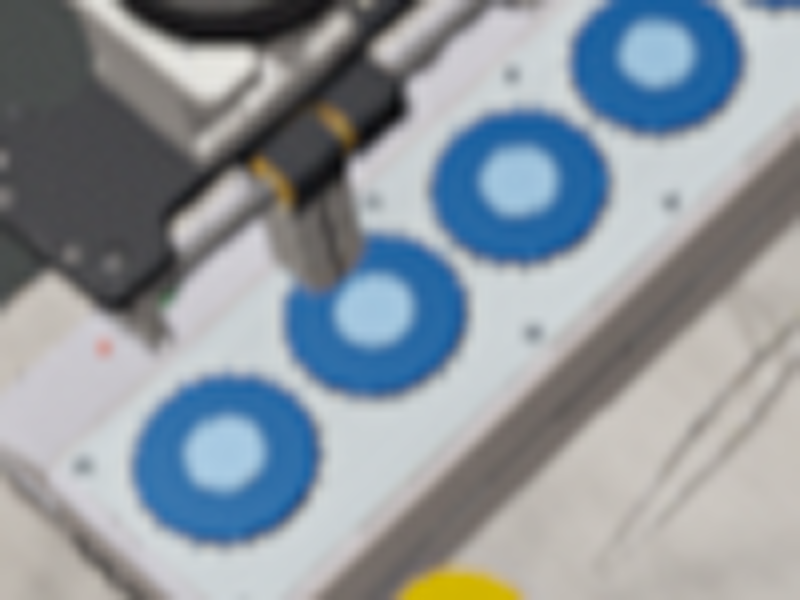

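Fingertips at (325,288), a few mm above the blue rim. Their inner face is only about 13 mm from the middle, so I shift 5 mm outward and go down 1 mm at a time.

Converted, 5 mm is 0.0125, 3 mm is 0.0075.

```bash
echo '[0.0075, 0, 0, 0, 0, 0, 0.0125, 0, 0.0013, 0, 0, 0, 0.0125, 0, 0.0025, 0, 0, 0, 0.0125, 0, 0.0025, 0, 0, 0]' | python3 nudge.py | grep -E "clock|pos|wrist"; for k in 1 2 3; do echo '[0, 0, 0.0013, 0, 0, 0, 0, 0, 0.0025, 0, 0, 0, 0, 0, 0.0025, 0, 0, 0, 0, 0, 0.0025, 0, 0, 0]' | python3 nudge.py | grep -E "pos|wrist"
python3 - <<'E'
from h import *
F=[]
for j in range(4): manip.camera("top");F.append(manip.read_state()["wrist_force"][2])
print(np.mean(F).round(2))
E
done
```

```text
clock: 7.5
eef_pos: [442.8, -120.8, 57.9]
wrist_force: [0.2, -0.7, 0.3]
eef_pos: [442.9, -120.7, 56.9]
wrist_force: [0.3, -0.1, 0.1]
0.43
eef_pos: [442.9, -120.8, 56.0]
wrist_force: [0.1, 0.7, 1.4]
0.57
eef_pos: [442.9, -120.7, 54.9]
wrist_force: [-1.1, 0.2, 2.2]
1.24
```

Converted, 1 mm is 0.0025, 0.5 mm is 0.0013.

```bash
for k in 1 2; do echo '[0, 0, 0.0013, 0, 0, 0, 0, 0, 0.0025, 0, 0, 0, 0, 0, 0.0025, 0, 0, 0, 0, 0, 0.0025, 0, 0, 0]' | python3 nudge.py | grep -E "pos|wrist"
python3 - <<'E'
from h import *
F=[]
for j in range(4): p,d=manip.camera("side");F.append(manip.read_state()["wrist_force"][2])
print(np.mean(F).round(2))
i=manip.camera_info("side");R,_=cv2.Rodrigues(i["rvec"]);k=np.linalg.inv(i["K"])
v,u=np.mgrid[205:235,220:255]
X=(np.stack([u,v,1+0*u],-1)@k.T*d[205:235,220:255,None]-i["tvec"])@R
m=(np.hypot(X[...,0]-P[3,0],X[...,1]-P[3,1])<27)&(X[...,0]>462)&(X[...,2]<110)
print('tilt',np.linalg.lstsq(np.c_[X[m][:,:2]-P[3],np.ones(m.sum())],X[m][:,2],rcond=None)[0])
E
done
```

```text
eef_pos: [442.8, -120.7, 53.9]
wrist_force: [-2.5, -0.5, 1.5]
2.22
tilt [-1.41646718e-01  5.94989093e-02  9.68528438e+01]
eef_pos: [442.9, -120.8, 53.1]
wrist_force: [-4.3, 0.1, 5.8]
5.48
tilt [-1.09526154e-01  6.57749136e-02  9.70102916e+01]
```

Run:
```python
from h import *
p,d=manip.camera("side");d0=np.load("side0.npz")["d"]
i=manip.camera_info("side");R,_=cv2.Rodrigues(i["rvec"]);k=np.linalg.inv(i["K"])
for n,D in(("before",d0),("now",d)):
  for c in (2,3,4):
    A=[];Z=[]
    for v in range(200,250):
        for u in range(205,270):
            g=ray("side",(u,v),95);r=g[:2]-P[c]
            if np.hypot(*r)<27 and r[0]>-6:
                A.append([*r,1]);Z.append((R.T@(k@[u,v,1]*D[v,u]-i["tvec"]))[2])
    print(n,c+1,np.linalg.lstsq(np.array(A),np.array(Z),rcond=None)[0].round(3))
s=manip.read_state();print(s["clock"],s["wrist_force"],s["eef_pos"])
```

```text
Traceback (most recent call last):
  File "h.py", line 13, in ray
    i=manip.camera_info(n);R,_=cv2.Rodrigues(i["rvec"]);o=-R.T@i["tvec"]
ValueError: time passes only in moves, steps and waits
```

Run:
```python
from h import *
p,d=manip.camera("side");d0=np.load("side0.npz")["d"]
i=manip.camera_info("side");R,_=cv2.Rodrigues(i["rvec"]);k=np.linalg.inv(i["K"]);o=-R.T@i["tvec"]
v,u=np.mgrid[200:250,205:270];r=np.stack([u,v,1+0*u],-1)@k.T
w=r@R; g=o+w*((95-o[2])/w[...,2])[...,None]
for n,D in(("before",d0),("now",d)):
  for c in (2,3,4):
    q=g[...,:2]-P[c];m=(np.hypot(q[...,0],q[...,1])<27)&(q[...,0]>-4)
    z=o[2]+(w[...,2]*D[200:250,205:270])[m]
    print(n,c+1,np.linalg.lstsq(np.c_[q[m],np.ones(m.sum())],z,rcond=None)[0].round(3))
s=manip.read_state();print(s["clock"],s["wrist_force"],s["eef_pos"])
```

```text
before 3 [-1.700e-02  8.000e-03  9.404e+01]
before 4 [ -0.323   0.196 109.563]
before 5 [-3.0000e-02 -6.0000e-03  9.4304e+01]
now 3 [ 0.0000e+00 -3.0000e-03  9.4111e+01]
now 4 [ 1.239 -0.228 92.3  ]
now 5 [ 1.566 -0.281 87.933]
10.6 [-3.99325733  0.14726944  5.67896687] [ 442.82654126 -120.75964703   53.09170407]
```

```bash
cat >> h.py <<'E'
def tilts(r0=-4):
    p,d=manip.camera("side");d0=np.load("side0.npz")["d"]
    i=manip.camera_info("side");R,_=cv2.Rodrigues(i["rvec"]);k=np.linalg.inv(i["K"]);o=-R.T@i["tvec"]
    v,u=np.mgrid[200:250,205:270];w=np.stack([u,v,1+0*u],-1)@k.T@R
    g=o+w*((95-o[2])/w[...,2])[...,None]
    for n,D in(("before",d0),("now",d)):
      for c in (2,3,4):
        q=g[...,:2]-P[c];z=o[2]+w[...,2]*D[200:250,205:270]
        m=(np.hypot(q[...,0],q[...,1])<27)&(q[...,0]>r0)&(abs(z-95)<9)
        print(n,c+1,np.linalg.lstsq(np.c_[q[m],np.ones(m.sum())],z[m],rcond=None)[0].round(3),m.sum())
E
python3 -c "
from h import *
tilts()"
```

```text
before 3 [-1.700e-02  8.000e-03  9.404e+01] 152
before 4 [-1.4000e-02  1.0000e-02  9.7137e+01] 184
before 5 [-3.0000e-02 -6.0000e-03  9.4304e+01] 200
now 3 [-3.000e-03  1.000e-03  9.393e+01] 151
now 4 [1.9500e-01 4.0000e-03 9.7144e+01] 186
now 5 [ 7.0000e-03 -1.0000e-03  9.3953e+01] 199
```

Cover 4 now tilts about 0.18 rad under about 2 N, while covers 3 and 5 stay level, so it is the loose one. I lift off and go over its middle.

Converted, -27.7 mm is -0.0693, -14 mm is -0.035.

```bash
echo '[0, 0, -0.0125, 0, 0, 0, 0, 0, -0.0275, 0, 0, 0, -0.035, 0, -0.0275, 0, 0, 0, -0.0693, 0.0018, -0.0275, 0, 0, 0, -0.0693, 0.0018, -0.0275, 0, 0, 0]' | python3 nudge.py
echo '[0, 0, 0.005, 0, 0, 0, 0, 0, 0.01, 0, 0, 0, 0, 0, 0.01, 0, 0, 0, 0, 0, 0.01, 0, 0, 0]' | python3 nudge.py | grep -E "pos|wrist"
python3 - <<'E'
from h import *
to([*P[3],60]); tip(100,show="pics/s6.png")
E
```

```text
clock: 11.15
eef_pos: [471.6, -119.0, 64.4]
eef_rot: [-3.141, 0.001, -3.104]
wrist_force: [-0.7, 0.7, -0.1]
finger_gap: 0.5
finger_force: 0.0
eef_pos: [470.3, -119.0, 59.9]
wrist_force: [0.5, -0.3, -0.3]
t 11.55 at [ 470.3 -119.    59.9] rot [ 3.142 -0.    -3.105] tool d [-1.2 -0.7 -0.1] F [ 0.5 -0.3 -0.3]
lowest [(456, -131, 100), (468, -132, 100), (449, -131, 100), (488, -122, 101), (485, -116, 101), (485, -133, 102), (481, -118, 103), (481, -122, 104)]
x 448.6 487.6 y -133.2 -109.6
```

View pics/s6.png

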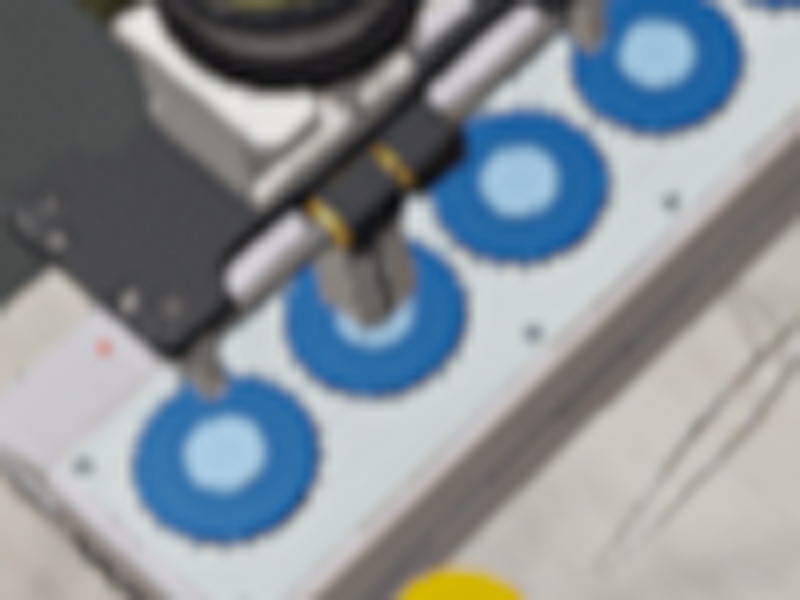

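The tip at (372,325) sits just above the pale disc (371,308), so it is centred. The small legs at (210,388) and (590,40) need a height check before I press.

Run:
```python
from h import *
p,d=manip.camera("side");i=manip.camera_info("side");R,_=cv2.Rodrigues(i["rvec"]);k=np.linalg.inv(i["K"])
for u,v in [(215,225),(216,226),(216,227),(216,228),(217,228),(263,183),(264,184),(264,185),(264,186)]:
    print(u,v,p[v,u],(R.T@(k@[u,v,1]*d[v,u]-i["tvec"])).round(1))
```

```text
215 225 [108 103  99] [ 507.4 -196.7  220.5]
216 226 [105  99  95] [ 507.8 -195.5  214.2]
216 227 [113 107 101] [ 509.3 -196.9  213.5]
216 228 [122 118 117] [ 507.9 -197.1  206.8]
217 228 [119 123 136] [ 508.1 -195.   204. ]
263 183 [126 121 113] [502.5 -46.  215. ]
264 184 [110 106 106] [502.6 -43.4 207.9]
264 185 [106 113 131] [502.4 -43.5 203.3]
264 186 [ 83 110 152] [503.8 -45.  202.2]
```

Those legs are at z of about 203, well clear. Now the middle press.

Converted, 3 mm is 0.0075, 2 mm is 0.005.

```bash
echo '[-0.0025, 0, 0.0025, 0, 0, 0, -0.0025, 0, 0.005, 0, 0, 0, -0.0025, 0, 0.0075, 0, 0, 0, -0.0025, 0, 0.0075, 0, 0, 0]' | python3 nudge.py | grep -E "pos|wrist"
for k in 1 2 3; do echo '[0, 0, 0.0013, 0, 0, 0, 0, 0, 0.0025, 0, 0, 0, 0, 0, 0.0025, 0, 0, 0]' | python3 nudge.py | grep -E "pos|wrist";done
```

```text
eef_pos: [471.7, -119.0, 57.2]
wrist_force: [-0.6, 0.1, 3.3]
eef_pos: [471.7, -119.0, 56.4]
wrist_force: [-1.8, 1.1, 7.8]
eef_pos: [471.7, -119.0, 55.4]
wrist_force: [-3.5, 0.9, 7.7]
eef_pos: [471.7, -119.0, 54.5]
wrist_force: [-2.3, 1.3, 9.3]
```

Converted, 1 mm is 0.0025, 0.5 mm is 0.0013.

```bash
for k in 1 2; do echo '[0, 0, 0.0013, 0, 0, 0, 0, 0, 0.0025, 0, 0, 0, 0, 0, 0.0025, 0, 0, 0]' | python3 nudge.py | grep -E "pos|wrist";done
```

```text
eef_pos: [471.9, -119.0, 54.2]
wrist_force: [-6.1, 3.1, 17.6]
eef_pos: [472.0, -119.1, 54.0]
wrist_force: [-10.6, 3.4, 28.3]
```

The force rose sharply after about 3 mm, so the cover is home. I retreat and check its height.

Converted, 32 mm is 0.08, 15 mm is 0.0375.

```bash
echo '[0, 0, -0.0013, 0, 0, 0, 0, 0, -0.0125, 0, 0, 0, 0, 0, -0.0275, 0, 0, 0, 0.0375, 0, -0.0275, 0, 0, 0, 0.08, 0, -0.0275, 0, 0, 0]' | python3 nudge.py | grep -E "clock|pos|wrist"
echo '[0, 0, 0, 0, 0, 0, 0, 0, 0.0075, 0, 0, 0, 0, 0, 0.0125, 0, 0, 0, 0, 0, 0.0125, 0, 0, 0]' | python3 nudge.py | grep -E "pos|wrist"
python3 - <<'E'
from h import *
tilts(0); to([*(P[3]-27*AX),60])
E
```

```text
clock: 14.05
eef_pos: [439.3, -120.1, 63.0]
wrist_force: [0.1, 0.3, -0.4]
eef_pos: [439.8, -120.1, 57.5]
wrist_force: [-0.1, 0.1, -0.3]
before 3 [-3.9000e-02  7.0000e-03  9.4375e+01] 133
before 4 [2.0000e-03 1.1000e-02 9.6902e+01] 154
before 5 [-8.0000e-03  1.0000e-03  9.3968e+01] 169
now 3 [-1.0000e-02  3.0000e-03  9.4384e+01] 133
now 4 [-9.0000e-03 -2.0000e-03  9.3417e+01] 156
now 5 [-1.200e-02  1.000e-02  9.422e+01] 168
t 14.5 at [ 439.8 -120.1   57.7] rot [ 3.141 -0.    -3.104] tool d [-4.7 -0.8 -2.3] F [-0.5  0.9 -0.2]
```

Cover 4 is now level with its neighbours and does not tilt. I repeat the edge press to confirm.

Converted, -4 mm is -0.01, 2.5 mm is 0.0063.

```bash
echo '[-0.01, 0, 0, 0, 0, 0, -0.01, 0, 0.0025, 0, 0, 0, -0.01, 0, 0.005, 0, 0, 0, -0.01, 0, 0.0063, 0, 0, 0, -0.01, 0, 0.0063, 0, 0, 0]' | python3 nudge.py | grep -E "pos|wrist"
for k in 1 2; do echo '[0, 0, 0.0013, 0, 0, 0, 0, 0, 0.002, 0, 0, 0, 0, 0, 0.002, 0, 0, 0]' | python3 nudge.py | grep -E "pos|wrist";done
python3 -c "
from h import *
tilts(0)" | grep "now 4"
```

```text
eef_pos: [443.4, -120.0, 55.3]
wrist_force: [0.5, 0.6, -0.2]
eef_pos: [443.5, -120.0, 54.6]
wrist_force: [0.4, 0.2, 0.3]
eef_pos: [443.6, -120.0, 54.0]
wrist_force: [-2.2, 0.5, 4.7]
now 4 [2.6000e-02 1.7000e-02 9.3518e+01] 156
```

The edge is firm: about 5 N within 0.6 mm, and no tilt. I withdraw and hand in.

Converted, -80 mm is -0.2, -60 mm is -0.15.

```bash
echo '[0, 0, -0.02, 0, 0, 0, 0, 0, -0.075, 0, 0, 0, 0, 0, -0.15, 0, 0, 0, 0, 0, -0.2, 0, 0, 0, 0, 0, -0.2, 0, 0, 0]' | python3 nudge.py | grep -E "clock|pos|wrist"
python3 - <<'E'
from h import *
tilts(0)
print(manip.sign_off())
E
```

```text
clock: 16.15
eef_pos: [444.8, -120.4, 136.6]
wrist_force: [0.2, 0.5, -0.7]
before 3 [-3.9000e-02  7.0000e-03  9.4375e+01] 133
before 4 [2.0000e-03 1.1000e-02 9.6902e+01] 154
before 5 [-8.0000e-03  1.0000e-03  9.3968e+01] 169
now 3 [-2.1000e-02 -1.0000e-02  9.4351e+01] 132
now 4 [ 1.3000e-02 -7.0000e-03  9.3378e+01] 155
now 5 [-1.5000e-02 -2.0000e-03  9.4222e+01] 168
the job is handed in; nothing more can be done
None
```

The loose cover was in place 4 (second from the right): it rocked about 0.18 rad under a light edge press, I pressed it home in the middle (peak reading about 28 N), it then sat level and firm on a second edge press, and the job is handed in with nothing else touched; I chose it from the depth images, so the other four covers were not edge-pressed.

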